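# Tighten the guarded clamp knob to contact plus an eighth of a turn

### The arm

A 7-joint arm with a two-finger parallel gripper is mounted at the origin on a cart in front of the work surface, level with it; the furniture and walls round the work are solid. World frame = base frame: x ahead of the robot, y to its left, z up, the work surface at z = 0. Lengths are in m, angles in rad, forces in N, time in s.
With the tool pointing down it reaches from about 0.4 to 0.875 m from the base axis. Payload 19.3 kg.
Tool frame: the origin (TCP) lies at the very end of the fingers, on their centre line; the grasp point (between the pads) lies 19 mm behind it; z points along the fingers, y is the line along which they close (so a half turn about z gives the same grasp; the last joint's range is limited). The gripper opens to 85 mm and grips with 20 to 120 N. Pads are 22 mm wide; open, the fingers measure 114 mm over their backs; the gripper's body (76 mm by 85 mm) begins 54 mm behind the grasp point. The pads swing forward as they close: fully open they stand 13 mm farther back than shut.
Start: joints at [1.15, 0.521, -0.036, 1.599, 0.021, 1.021, -0.113], TCP at [0.215, -0.587, 0.231] pointing down, gripper open.
Joint ranges: [-2.91, 2.91], [-0.3, 2.13], [-1.5, 1.42], [0.17, 2.43], [-1.26, 4.41], [0.16, 1.93], [-2.52, 2.52]. Speed limits (rad/s): [1.89, 1.89, 2.39, 2.39, 3.01, 3.01, 3.01].

### API

Orientations are given as [roll, pitch, yaw] about the fixed x, y, z axes, in that order (R = Rz(yaw) Ry(pitch) Rx(roll)).
In Python, from workcell import bot gives the robot as it stands.
- The arm moves only by the shell command python3 -m crank 'ROWS' [FORCE]. ROWS is a JSON object of lists of equal length, an entry for each row: "travel": the shift along the world's x, y, z in cm, a list of three; "turn": the turn, a rotation vector about the world's x, y, z in degrees, a list of three; "gripper": the closure, from 0 (fully open) to 1 (shut). A call has exactly 5 rows; each row is the pose to reach, as a shift and turn from the pose commanded when the call began; what a row does not reach only later rows make up. A row lasts 1/10 s, in which the tool goes at most 50 mm and 8.59 degrees, less where a joint would pass 70% of its speed; a pose out of reach is approached as far as the arm can. A call with a gripper value outside its range is refused whole. The fingers move at their own pace and stop on an object; FORCE is the grip in N (left out, the last holds). Time passes only in rows, so rows that repeat a pose let the fingers close, or fill a call up. It gives the time, the measured TCP pose, the force, the opening and the grip force at its end, in the units of the state.
- bot.observe(): the state, without advancing time (a new reading comes with each control period).
- bot.grab_frame(name): name is "side" or "top"; returns a dict with "pixels" (420x560x3 uint8, red, green, blue), "fx", "fy", "cx", "cy" (pixels), "extrinsics" (4x4, takes a point from world to camera coordinates). Camera axes: x right, y down, z forward; pixel columns grow to the right and rows downward; lengths in m; the calibration is good to about 2 mm. A picture is of the moment at which its call begins. There is no depth.
- bot.job_done(): hands the job in; it is judged then, once.
The state is a dict: "clock": time; "qpos": joint angles; "qd": joint speeds; "joint_efforts": joint torques, N m; "position": TCP position; "tool_rot": TCP orientation; "force": force on the tool from outside, world axes, zero at the start; "moment": the same for the moment, N m; "grip_width": finger opening in m; "finger_force": force on a finger pad.
Only numpy, scipy, OpenCV 4.12 (cv2) and the standard library are available. Lean on these libraries where they do the work, as an engineer would, in place of code of your own. Each camera call takes 0.05 s, during which the arm holds its last target. There are 200 camera calls.

### The job

Slide the clear guard of the clamping fixture fully open, turn the black wing knob under it clockwise until it suddenly turns hard, then give it about an eighth of a turn (45 degrees) more and no further, so that the pipe is held but not crushed. Then slide the guard fully shut again. Leave the adjustable wrench and the tape measure beside the fixture where they are.

Things in the scene. Friction and masses are not known exactly. Their poses are not given: they have to be found in the camera images.
- fixture: clamping fixture bolted to the bench: grey base plate 160 (x) x 320 (y) x 12 mm; origin at the centre of its underside. A rusty pipe lies under a steel clamp strap near its +y end, where the stud with the wing knob stands at fixture (0, 85 mm). The guard slides along fixture y on two low rails at x = +-72 mm (end stops up to 32 mm high).
- knob: black wing knob: a straight bar 116 mm long, 14 mm thick (18 at its round ends), 22 mm tall, through a hub of 38 mm diameter. Origin: on the turning axis at the bar's mid height, 77 mm above the bench (bar from 66 to 88 mm, hub and stud end below 99 mm); it keeps its height. x runs along the bar, z up. With the guard open all else near it is lower than 62 mm. Tightens clockwise seen from above.
- knob_end (a point): point on the knob's bar, 42 mm from the axis along its +x, mid height. Pushed here sideways the knob turns with about 1 N (0.05 N m) for an unknown 1.0 to 2.6 rad; then it meets the strap and needs about 10 N (0.40 N m). This stays level from there on: no spring back, no hard stop.
- strap_top (a point): centre of the top face of the clamp strap (116 x 34 x 10 mm steel flat), on the knob's axis, 56 mm above the bench before tightening. Once the knob turns hard the strap goes down 1 mm per rad of further turn: 0.79 mm for an eighth of a turn, too little to be read from this noisy position.
- guard (a joint): how far the guard is open, m: 0 shut (over the knob), 0.17 fully open, with end stops at both. It stays where it is left; sliding takes about 3 N.
- guard_fin (a point): centre of the top of the guard's handle fin, 146 mm above the bench. The fin, 70 mm along fixture x and 14 mm thick along fixture y, stands 34 mm high on a 30 mm wide plate on a clear box hood with aluminium edges, 156 (x) x 134 (y) mm, top at 109 mm, open at its +y end. It opens towards fixture -y; then its near edge is 103 mm from the knob's axis.
- adjustable_wrench: steel adjustable wrench, 188 x 56 x 13 mm, lying on the bench on the far side of the fixture; origin at the centre of its underside.
- tape_measure: yellow and black tape measure, 94 x 62 x 37 mm, lying on the bench off the fixture's -y end; origin at the centre of its underside.

How it is judged:
On the way, in this order (a step that is already met when the one before it is completed fails the run):
1. the guard is slid fully open (at least 160 of 170 mm) (value of joint guard above 0.16 m), for 0.1 s.
2. the knob is tightened 25 to 65 degrees (0.44 to 1.13 rad) past the point where it turns hard, with the guard open (value of joint guard above 0.1 m and z of strap_top in the frame of fixture between 0.05487 and 0.05556 m), for 0.2 s.
At the end, for the whole second after the job is handed in: The guard is shut to within 10 mm, and the strap is drawn down 0.44 to 1.13 mm, that is the knob was turned 25 to 65 degrees past the point where it began to turn hard (value of joint guard below 0.01 m and z of strap_top in the frame of fixture between 0.05487 and 0.05556 m); the robot touches nothing.
It fails at once if the adjustable wrench or the tape measure is moved by more than 30 mm (distance of any of adjustable_wrench, tape_measure from where it was at the start of the episode above 0.03 m).
It fails at once if the knob is turned more than 80 degrees (1.4 rad) past the point where it turns hard (z of strap_top in the frame of fixture below 0.0546 m).
It also fails if it takes over 61 s, if anything falls off the work surface, if the arm or the gripper's body presses on something with over 40 N, if the wrist force passes 120 N, or if a joint passes its speed limit or range.

## Working session

There is one attempt and no reset: what is moved stays moved. The work goes in short steps, Python scripts to look and compute and a shell command to move; the robot and the scene stay as the last step left them, time stands still between calls to the robot, and variables do not carry over. Pictures are saved under pics/ and viewed, at most 10 in all, crops included, and the job is handed in when it is done.

```bash
mkdir -p pics; ls; python3 - <<'E'
from workcell import bot
import cv2
for n in("side","top"):
    f=bot.grab_frame(n); cv2.imwrite(f"pics/{n}0.png",f["pixels"][:,:,::-1]); print(n,f["fx"],f["fy"],f["cx"],f["cy"],f["extrinsics"])
o=bot.observe(); print(o)
E
```

```text
pics
side 449.7390359426063 449.7390359426063 280.84729547451417 214.18546555816505 [[ 0.99890485 -0.04466847  0.0139221  -0.59930084]
 [-0.02042891 -0.68409078 -0.72911074 -0.05554338]
 [ 0.04209224  0.72802784 -0.68425412  1.06227602]
 [ 0.          0.          0.          1.        ]]
top 525.3294434547479 525.3294434547479 280.8241043506987 209.81419341388167 [[ 0.01582308 -0.99969288 -0.0190729  -0.18606208]
 [-0.9838686  -0.01216747 -0.17847839  0.60078515]
 [ 0.1781915   0.0215893  -0.98375896  0.93393463]
 [ 0.          0.          0.          1.        ]]
{'clock': 0.1, 'qpos': array([ 1.14982218,  0.52197237, -0.03633004,  1.59989447,  0.02120232,
        1.02110747, -0.11281712]), 'qd': array([-0.0003465 , -0.00273839, -0.00158412, -0.00113332, -0.00137728,
        0.00115281, -0.00189496]), 'joint_efforts': array([ 2.15246684e-03, -9.28488922e+01,  1.98334605e+00, -3.70535588e+01,
        1.80625822e-02,  5.36471183e-03,  2.99907853e-06]), 'position': array([ 0.2146412 , -0.58669188,  0.23079231]), 'tool_rot': array([-3.14059842e+00,  6.90696217e-05,  3.50748533e-01]), 'force': array([ 0.12264277, -0.08763751, -0.47834198]), 'moment': array([ 0.00794515, -0.01535014, -0.03971215]), 'finger_force': 0.0, 'grip_width': 0.08531086280306549}
```

View pics/side0.png

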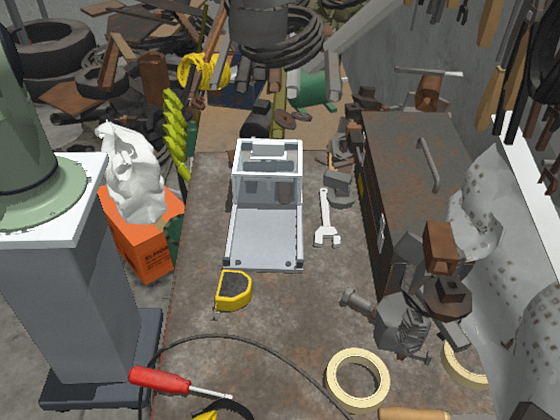

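View pics/top0.png

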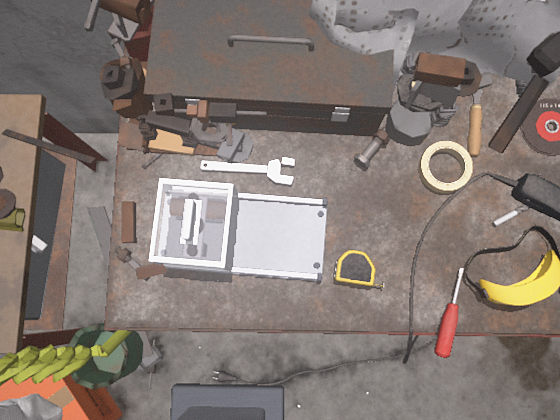

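The side view shows the fixture at about (265,205) with the guard shut at its far end. The top view shows the guard frame at cols 150–233, rows 180–270, with its fin at (190,222). The base plate extends right to col 326, the wrench is at (250,170) and the tape at (356,268). I'll enlarge the fixture.

```bash
python3 - <<'E'
import cv2
a=cv2.imread("pics/top0.png")[165:295,135:345]; cv2.imwrite("pics/topc.png",cv2.resize(a,None,fx=3.8,fy=3.8,interpolation=cv2.INTER_CUBIC))
E
```

```text
(no output)
```

View pics/topc.png

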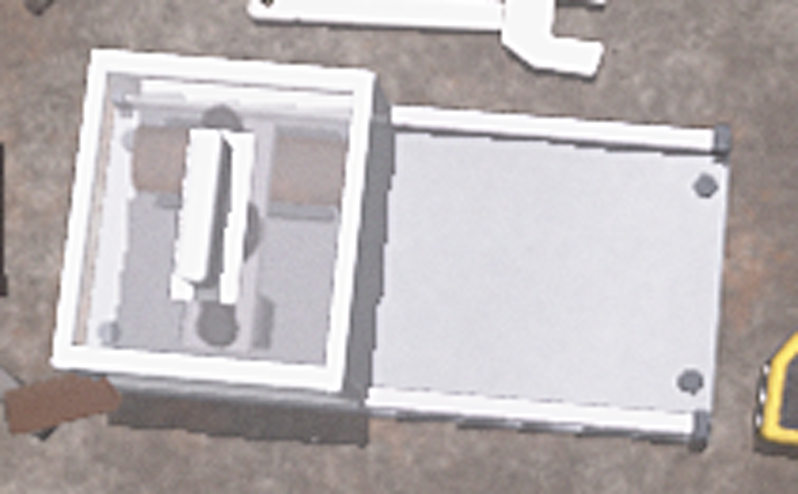

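The enlarged crop shows the hood corners at (92,50), (378,70), (343,390) and (52,365), and the fin top centred near (199,206). The knob bar lies roughly along fixture x, with ends at (222,115) and (217,322).

```bash
cat > h.py <<'E'
import numpy as np
from workcell import bot
def cast(f,uv,z):
    E=f["extrinsics"];R=E[:3,:3];c=-R.T@E[:3,3]
    uv=np.atleast_2d(uv).astype(float)
    d=np.c_[(uv[:,0]-f["cx"])/f["fx"],(uv[:,1]-f["cy"])/f["fy"],np.ones(len(uv))]@R
    return c+d*((z-c[2])/d[:,2])[:,None]
E
python3 - <<'E'
from h import *
f=bot.grab_frame("top")
u=lambda p:np.array(p)/3.8+[135,165]-.4
np.set_printoptions(precision=4,suppress=True)
H=cast(f,u([(92,50),(378,70),(343,390),(52,365)]),.109);print(H,H.mean(0))
for i in range(4):
    d=H[(i+1)%4]-H[i];print(np.linalg.norm(d),np.degrees(np.arctan2(d[1],d[0])))
print("fin",cast(f,u([(190,130),(222,130),(208,285),(176,280),(199,206)]),.146))
print("base",cast(f,u([(727,155),(712,410)]),.012))
print("screws",cast(f,u([(705,186),(690,381)]),.016))
print("knob ends",cast(f,u([(222,115),(217,322)]),.08))
print("tape/wrench", cast(f,[(335,250),(375,285),(335,285),(375,250)],.037),cast(f,[(200,166),(295,160),(295,185)],.013))
E
```

```text
[[ 0.6489  0.0412  0.109 ]
 [ 0.6407 -0.0945  0.109 ]
 [ 0.4905 -0.0832  0.109 ]
 [ 0.5     0.0511  0.109 ]] [ 0.57   -0.0213  0.109 ]
0.13593840565275614 -93.43878005174425
0.15057846455797602 175.7101535200275
0.13467745206922713 85.95525503187434
0.1491406619619378 -3.810704661526956
fin [[ 0.6034 -0.0149  0.146 ]
 [ 0.6036 -0.0293  0.146 ]
 [ 0.5335 -0.0263  0.146 ]
 [ 0.5355 -0.012   0.146 ]
 [ 0.5689 -0.0206  0.146 ]]
base [[ 0.6205 -0.2647  0.012 ]
 [ 0.4899 -0.2572  0.012 ]]
screws [[ 0.6035 -0.2532  0.016 ]
 [ 0.504  -0.2459  0.016 ]]
knob ends [[ 0.6243 -0.0162  0.08  ]
 [ 0.5238 -0.0185  0.08  ]]
tape/wrench [[ 0.5307 -0.2801  0.037 ]
 [ 0.4668 -0.3539  0.037 ]
 [ 0.4656 -0.28    0.037 ]
 [ 0.5318 -0.355   0.037 ]] [[ 0.697  -0.0145  0.013 ]
 [ 0.7114 -0.2033  0.013 ]
 [ 0.6605 -0.2038  0.013 ]]
```

```bash
python3 -m crank '{"travel":[[2.5,4,0],[5,8,0],[7.5,12,0],[10,16,0],[12.5,20,0]],"turn":[[0,0,-2],[0,0,-4],[0,0,-6],[0,0,-8],[0,0,-10]],"gripper":[0,0,0,0,0]}' 60
python3 -m crank '{"travel":[[2.5,4,0],[5,8,0],[7.5,12,0],[10,16,0],[12.5,20,0]],"turn":[[0,0,-2],[0,0,-4],[0,0,-6],[0,0,-8],[0,0,-10]],"gripper":[0,0,0,0,0]}'
```

```text
clock: 0.65
position: [0.3403, -0.3852, 0.2313]
tool_rot: [-3.142, 0.0, 0.175]
force: [0.8, -0.3, 0.4]
grip_width: 0.0855
finger_force: 0.0
clock: 1.15
position: [0.4654, -0.1852, 0.2314]
tool_rot: [3.142, -0.0, 0.0]
force: [0.9, -0.2, -0.0]
grip_width: 0.0855
finger_force: 0.0
```

```bash
python3 -m crank '{"travel":[[2.6,4.1,0],[5.2,8.2,0],[7.8,12.3,0],[10.4,16.4,0],[10.4,16.4,-3]],"turn":[[0,0,-1],[0,0,-2],[0,0,-3],[0,0,-4],[0,0,-4]],"gripper":[0,0,0,0,0]}'
python3 -m crank '{"travel":[[0,0,-3],[0,0,-6],[0,0,-8.4],[0,0,-8.4],[0,0,-8.4]],"turn":[[0,0,0],[0,0,0],[0,0,0],[0,0,0],[0,0,0]],"gripper":[0,0,0.2,1,1]}'
python3 -m crank '{"travel":[[0,0,0],[0,0,0],[0,0,0],[0,0,0],[0,0,0]],"turn":[[0,0,0],[0,0,0],[0,0,0],[0,0,0],[0,0,0]],"gripper":[1,1,1,1,1]}'
```

```text
clock: 1.65
position: [0.5728, -0.0161, 0.2033]
tool_rot: [-3.138, -0.006, -0.062]
force: [0.8, -0.0, -0.9]
grip_width: 0.0856
finger_force: 0.0
clock: 2.15
position: [0.5688, -0.0229, 0.1177]
tool_rot: [-3.142, 0.0, -0.068]
force: [0.5, -1.0, 0.6]
grip_width: 0.0445
finger_force: 0.0
clock: 2.65
position: [0.5695, -0.023, 0.1188]
tool_rot: [-3.141, -0.002, -0.068]
force: [-2.1, 0.6, 9.1]
grip_width: 0.0133
finger_force: 58.5
```

```bash
python3 -m crank '{"travel":[[-0.23,-3.4,0],[-0.46,-6.8,0],[-0.7,-10.2,0],[-0.93,-13.6,0],[-1.15,-16.6,0]],"turn":[[0,0,0],[0,0,0],[0,0,0],[0,0,0],[0,0,0]],"gripper":[1,1,1,1,1]}'
python3 -m crank '{"travel":[[0,0,0],[0,0,0],[0,-0.2,0],[0,-0.4,0],[0,-0.4,0]],"turn":[[0,0,0],[0,0,0],[0,0,0],[0,0,0],[0,0,0]],"gripper":[1,1,1,1,1]}'
```

```text
clock: 3.15
position: [0.5575, -0.1901, 0.1188]
tool_rot: [-3.141, -0.002, -0.069]
force: [4.0, 88.8, 40.6]
grip_width: 0.013
finger_force: 71.4
clock: 3.65
position: [0.5576, -0.1891, 0.1189]
tool_rot: [-3.138, -0.0, -0.066]
force: [-8.4, 23.8, 20.1]
grip_width: 0.0133
finger_force: 68.7
```

```bash
python3 -m crank '{"travel":[[0,0.4,0],[0,0.4,0],[0,0.4,0],[0,0.4,2],[0,0.4,6]],"turn":[[0,0,0],[0,0,0],[0,0,0],[0,0,0],[0,0,0]],"gripper":[0,0,0,0,0]}'
python3 -m crank '{"travel":[[0,0,3],[0,-3,5],[0,-6,5],[0,-9,5],[0,-9,5]],"turn":[[0,0,0],[0,0,0],[0,0,0],[0,0,0],[0,0,0]],"gripper":[0,0,0,0,0]}'
python3 - <<'E'
from h import *
import cv2
f=bot.grab_frame("top"); im=f["pixels"][:,:,::-1]; cv2.imwrite("pics/top1.png",im)
cv2.imwrite("pics/top1c.png",cv2.resize(im[160:300,135:345],None,fx=3.8,fy=3.8,interpolation=cv2.INTER_CUBIC))
f=bot.grab_frame("side"); cv2.imwrite("pics/side1.png",f["pixels"][:,:,::-1])
E
```

```text
clock: 4.15
position: [0.5558, -0.189, 0.1759]
tool_rot: [-3.141, 0.004, -0.068]
force: [1.0, -0.2, 0.8]
grip_width: 0.0834
finger_force: 0.0
clock: 4.65
position: [0.5561, -0.2839, 0.2274]
tool_rot: [3.139, 0.0, -0.074]
force: [-0.1, 0.2, -0.7]
grip_width: 0.0855
finger_force: 0.0
```

View pics/top1c.png

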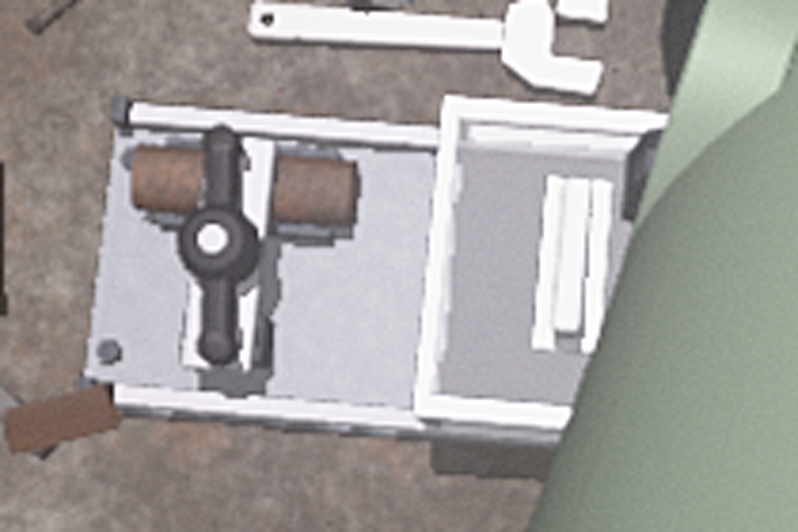

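The guard is now open. The knob hub is at crop (218,244) with the stud end at (211,237), and the bar's ends are near (221,128) and (219,365).

```bash
python3 - <<'E'
from h import *
import cv2
f=bot.grab_frame("top")
u=lambda p:np.array(p)/3.8+[135,160]-.4
np.set_printoptions(precision=4,suppress=True)
e=cast(f,u([(221,141),(218,349)]),.086);print(e,e.mean(0),np.degrees(np.arctan2(*(e[0]-e[1])[1::-1])))
print(cast(f,u([(218,244)]),.09),"stud",cast(f,u([(211,237)]),.099))
im=f["pixels"]; m=(im.max(2)<85).astype(np.uint8); m[:,:175]=0;m[:,206:]=0;m[:190]=0;m[258:]=0
print("fin",cast(f,u([(571,255)]),.146))
o=bot.observe();print(o["qpos"],o["position"],o["moment"])
E
```

```text
[[ 0.6196 -0.0171  0.086 ]
 [ 0.5195 -0.0202  0.086 ]] [ 0.5695 -0.0187  0.086 ] 1.8149768756883113
[[ 0.5689 -0.0187  0.09  ]] stud [[ 0.5708 -0.017   0.099 ]]
fin [[ 0.5575 -0.1869  0.146 ]]
[ 0.4577  0.5244 -0.131   1.6054  0.0766  1.017  -1.3354] [ 0.5572 -0.2787  0.2272] [ 0.0621 -0.0184  0.0008]
```

```bash
for i in 1 2 3 ; do :; done
python3 -m crank '{"travel":[[0,2,0],[0,4,0],[0,6,0],[0.2,8,0],[0.4,10,0]],"turn":[[0,0,8],[0,0,16],[0,0,24],[0,0,32],[0,0,40]],"gripper":[0,0,0,0,0]}'
python3 -m crank '{"travel":[[0,2,0],[0,4,0],[0,6,0],[0.2,8,0],[0.4,10,0]],"turn":[[0,0,8],[0,0,16],[0,0,24],[0,0,32],[0,0,40]],"gripper":[0,0,0,0,0]}'
python3 -m crank '{"travel":[[0,1,0],[0,2,0],[0,3,0],[0.2,4,0],[0.4,5,0]],"turn":[[0,0,8],[0,0,16],[0,0,24],[0,0,32],[0,0,40]],"gripper":[0,0,0,0,0]}'
python3 -m crank '{"travel":[[0,0,0],[0,0,0],[0,0,0],[0,0,0],[0,0,0]],"turn":[[0,0,8],[0,0,16],[0,0,24],[0,0,32],[0,0,40]],"gripper":[0,0,0,0,0]}'
python3 -m crank '{"travel":[[0,0,0],[0,0,0],[0,0,0],[0,0,0],[0,0,0]],"turn":[[0,0,8],[0,0,16],[0,0,24],[0,0,26],[0,0,26]],"gripper":[0,0,0,0,0]}'
python3 -c "
from h import *
o=bot.observe();print(o['qpos'],o['position'],o['tool_rot'],o['moment'])"
```

```text
clock: 5.3
position: [0.5613, -0.1771, 0.2276]
tool_rot: [3.141, -0.0, 0.637]
force: [-0.2, 0.7, 0.3]
grip_width: 0.0854
finger_force: 0.0
clock: 5.8
position: [0.5651, -0.0771, 0.2275]
tool_rot: [3.141, 0.0, 1.335]
force: [0.5, -0.1, -0.7]
grip_width: 0.0853
finger_force: 0.0
clock: 6.3
position: [0.5691, -0.0275, 0.2275]
tool_rot: [3.141, 0.0, 2.033]
force: [0.1, 0.5, 0.5]
grip_width: 0.0855
finger_force: 0.0
clock: 6.8
position: [0.5691, -0.028, 0.2275]
tool_rot: [-3.141, 0.0, 2.732]
force: [-0.1, -0.1, 0.4]
grip_width: 0.0854
finger_force: 0.0
clock: 7.3
position: [0.5691, -0.0282, 0.2274]
tool_rot: [3.141, -0.0, -3.103]
force: [0.2, 0.4, -1.1]
grip_width: 0.0854
finger_force: 0.0
[ 0.5931051   0.59265196 -0.94841535  1.72031378  0.53148582  1.10898036
  1.08833266] [ 0.56906086 -0.02816516  0.22735061] [ 3.14147872e+00 -2.94122223e-05 -3.10331578e+00] [ 0.00670472 -0.02677069 -0.02715503]
```

```bash
python3 -m crank '{"travel":[[0.1,1,0],[0.1,1,-4],[0.1,1,-8],[0.1,1,-12],[0.1,1,-16.4]],"turn":[[0,0,0],[0,0,0],[0,0,0],[0,0,0],[0,0,0]],"gripper":[0,0,0,0,0]}' 60
python3 -m crank '{"travel":[[0,0,0],[0,0,0],[0,0,0],[0,0,0],[0,0,0]],"turn":[[0,0,0],[0,0,0],[0,0,0],[0,0,0],[0,0,0]],"gripper":[0.2,0.5,1,1,1]}'
python3 -c "
from h import *
o=bot.observe();print(o['qpos'],o['moment'])"
```

```text
clock: 7.8
position: [0.5705, -0.0178, 0.0624]
tool_rot: [3.142, 0.001, -3.105]
force: [0.8, -0.7, -0.2]
grip_width: 0.0853
finger_force: 0.0
clock: 8.3
position: [0.5716, -0.0192, 0.066]
tool_rot: [-3.14, 0.003, -3.106]
force: [-3.0, -1.9, 14.0]
grip_width: 0.0361
finger_force: 58.3
[ 0.4704823   0.79055029 -0.79423199  1.83727782  0.75107246  0.84029365
  0.90050987] [-0.40554468  0.57179788  0.04422704]
```

```bash
cat > m.py <<'E'
from h import *
o=bot.observe();np.set_printoptions(precision=3,suppress=True)
print("q",o['qpos'],"M",o['moment'],"yaw",np.degrees(o['tool_rot'][2]))
E
python3 -m crank '{"travel":[[0,0,0.3],[0,0,0.3],[0,0,0.3],[0,0,0.3],[0,0,0.3]],"turn":[[0,0,0],[0,0,-4],[0,0,-8],[0,0,-12],[0,0,-12]],"gripper":[1,1,1,1,1]}' 
python3 m.py
python3 -m crank '{"travel":[[0,0,0],[0,0,0],[0,0,0],[0,0,0],[0,0,0]],"turn":[[0,0,-4],[0,0,-8],[0,0,-12],[0,0,-16],[0,0,-20]],"gripper":[1,1,1,1,1]}' 
python3 m.py
```

```text
clock: 8.8
position: [0.5712, -0.0195, 0.0667]
tool_rot: [3.141, 0.002, 2.965]
force: [11.2, -0.5, -30.4]
grip_width: 0.0356
finger_force: 69.9
q [ 0.444  0.773 -0.749  1.838  0.709  0.818  0.721] M [-0.101 -2.58  -0.066] yaw 169.89363498653861
clock: 9.3
position: [0.5711, -0.0198, 0.0667]
tool_rot: [3.141, 0.002, 2.616]
force: [11.0, -3.1, -27.7]
grip_width: 0.0357
finger_force: 70.2
q [ 0.393  0.747 -0.669  1.841  0.643  0.781  0.425] M [-0.705 -2.24   0.084] yaw 149.8677209723174
```

```bash
python3 -m crank '{"travel":[[0.05,0,-0.2],[0.1,0,-0.2],[0.1,0,-0.2],[0.1,0,-0.2],[0.1,0,-0.2]],"turn":[[0,0,-4],[0,0,-8],[0,0,-12],[0,0,-16],[0,0,-20]],"gripper":[1,1,1,1,1]}' 
python3 m.py
python3 - <<'E'
from h import *
import cv2
im=np.vstack([bot.grab_frame(n)["pixels"][a:a+150,b:b+200,::-1] for n,a,b in(("top",150,110),("side",110,180))])
cv2.imwrite("pics/k.png",cv2.resize(im,None,fx=2,fy=2))
E
```

```text
clock: 9.8
position: [0.5712, -0.0201, 0.0661]
tool_rot: [-3.141, 0.002, 2.267]
force: [-7.1, -5.9, 10.5]
grip_width: 0.0357
finger_force: 74.0
q [ 0.337  0.726 -0.584  1.842  0.572  0.747  0.133] M [-1.305  1.668  0.096] yaw 129.8610717154417
```

View pics/k.png

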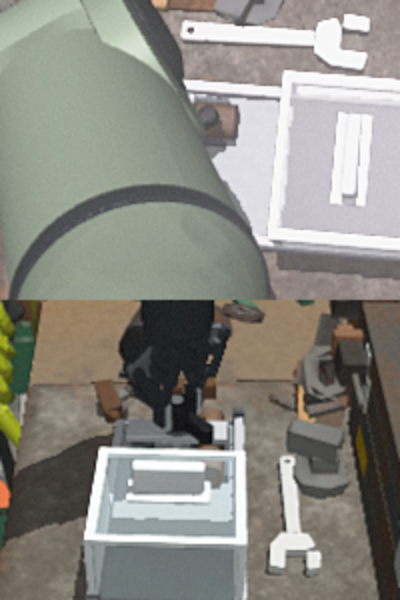

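The side view shows the fingers on the hub. In the top view the bar end is visible at about (214,207) px, roughly -50° from the axis, so the knob turns with the gripper.

```bash
python3 -m crank '{"travel":[[-0.05,0.05,0.05],[-0.05,0.1,0.05],[-0.05,0.1,0.05],[-0.05,0.1,0.05],[-0.05,0.1,0.05]],"turn":[[0,0,-4],[0,0,-8],[0,0,-12],[0,0,-16],[0,0,-20]],"gripper":[1,1,1,1,1]}' 
python3 m.py
```

```text
clock: 10.4
position: [0.5707, -0.0201, 0.0662]
tool_rot: [-3.141, 0.003, 1.917]
force: [-3.6, -11.8, 2.4]
grip_width: 0.0357
finger_force: 73.1
q [ 0.279  0.705 -0.498  1.847  0.496  0.715 -0.155] M [-2.389  0.929  0.078] yaw 109.8162353691346
```

```bash
python3 -m crank '{"travel":[[0,0,0],[0,0,0],[0,0,0],[0,0,0],[0,0,0]],"turn":[[0,0,-3],[0,0,-6],[0,0,-9],[0,0,-12],[0,0,-15]],"gripper":[1,1,1,1,1]}' 
python3 m.py
```

```text
clock: 10.9
position: [0.5705, -0.0202, 0.0662]
tool_rot: [-3.141, 0.003, 1.656]
force: [-5.0, -11.5, 3.5]
grip_width: 0.0358
finger_force: 73.3
q [ 0.234  0.693 -0.432  1.849  0.435  0.694 -0.365] M [-2.546  1.256  0.434] yaw 94.88186165571827
```

The knob turned hard between yaw 110° and 95°. Adding 37° puts it 37–52° past the onset.

```bash
python3 -m crank '{"travel":[[0,0,0],[0,0.05,0],[0,0.1,0],[0,0.1,0],[0,0.1,0]],"turn":[[0,0,-4],[0,0,-8],[0,0,-12],[0,0,-16],[0,0,-20]],"gripper":[1,1,1,1,1]}' 
python3 m.py
python3 -m crank '{"travel":[[0,0,0],[0,0,0],[0,0,0],[0,0,0],[0,0,0]],"turn":[[0,0,-4],[0,0,-8],[0,0,-12],[0,0,-16],[0,0,-17]],"gripper":[1,1,1,1,1]}' 
python3 m.py
```

```text
clock: 11.4
position: [0.5701, -0.02, 0.0662]
tool_rot: [-3.142, 0.004, 1.306]
force: [-7.1, -17.0, 5.4]
grip_width: 0.0353
finger_force: 73.5
q [ 0.17   0.679 -0.341  1.853  0.351  0.669 -0.644] M [-3.477  1.686  0.455] yaw 74.8072389144319
clock: 11.9
position: [0.5698, -0.0198, 0.0662]
tool_rot: [3.141, 0.003, 1.009]
force: [-9.0, -16.7, 6.0]
grip_width: 0.0356
finger_force: 73.6
q [ 0.116  0.671 -0.263  1.857  0.275  0.651 -0.875] M [-3.472  1.938  0.453] yaw 57.821230985716
```

```bash
python3 -m crank '{"travel":[[0,0,0],[0,0,0],[0,0,0],[0,0,1],[0,0,4]],"turn":[[0,0,0],[0,0,0],[0,0,0],[0,0,0],[0,0,0]],"gripper":[0,0,0,0,0]}' 
python3 -m crank '{"travel":[[0,0,4],[0,0,8],[0,0,12],[0,-4,12],[0,-8,12]],"turn":[[0,0,0],[0,0,-8],[0,0,-16],[0,0,-24],[0,0,-32]],"gripper":[0,0,0,0,0]}' 
python3 -m crank '{"travel":[[-0.3,-4,0],[-0.6,-8,0],[-0.9,-12,0],[-1.2,-16,0],[-1.2,-16,0]],"turn":[[0,0,-8],[0,0,-16],[0,0,-24],[0,0,-30],[0,0,-30]],"gripper":[0,0,0,0,0]}' 
python3 m.py
python3 - <<'E'
from h import *
import cv2
f=bot.grab_frame("top"); im=f["pixels"][:,:,::-1]
cv2.imwrite("pics/top2c.png",cv2.resize(im[160:300,135:345],None,fx=3.8,fy=3.8,interpolation=cv2.INTER_CUBIC))
E
```

```text
clock: 12.4
position: [0.5696, -0.0166, 0.1041]
tool_rot: [-3.139, 0.001, 1.015]
force: [0.5, 0.1, -0.4]
grip_width: 0.0854
finger_force: 0.0
clock: 12.9
position: [0.5714, -0.0969, 0.2273]
tool_rot: [3.14, -0.003, 0.452]
force: [0.4, -0.5, 0.2]
grip_width: 0.0853
finger_force: 0.0
clock: 13.4
position: [0.5573, -0.2625, 0.2257]
tool_rot: [3.139, -0.0, -0.078]
force: [-1.2, 0.3, -0.3]
grip_width: 0.0851
finger_force: 0.0
q [ 0.35   0.512 -0.01   1.632  0.008  0.996 -1.312] M [-0.039  0.022  0.008] yaw -4.471924691804905
```

View pics/top2c.png

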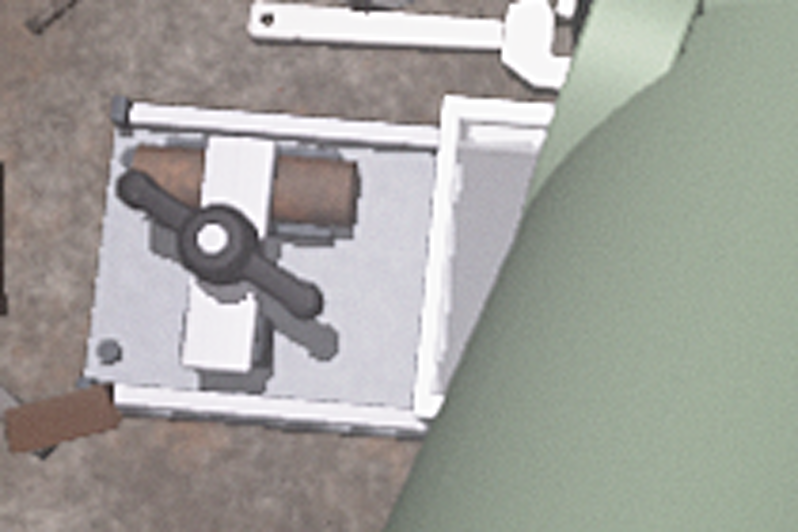

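The bar ends are now at crop (133,188) and (308,300), about 58° in world, which matches the 124° commanded. So there was no slip. Next I grasp the fin again.

```bash
python3 -m crank '{"travel":[[0,4,0],[0,7.4,0],[0,7.4,-3],[0,7.4,-6],[0,7.4,-6]],"turn":[[0,0,0],[0,0,0],[0,0,0],[0,0,0],[0,0,0]],"gripper":[0,0,0,0,0]}' 
python3 - <<'E'
from h import *
f=bot.grab_frame("top")
e=cast(f,np.array([(133,188),(308,300)])/3.8+[134.6,159.6],.086)
print(e.mean(0),np.degrees(np.arctan2(*(e[0]-e[1])[1::-1])),bot.observe()["position"])
E
```

```text
clock: 13.95
position: [0.5573, -0.181, 0.1625]
tool_rot: [-3.14, 0.004, -0.065]
force: [0.2, 0.1, -0.1]
grip_width: 0.0852
finger_force: 0.0
[ 0.56969124 -0.0188774   0.086     ] 58.460017448764845 [ 0.55827407 -0.18169367  0.16447412]
```

```bash
python3 -m crank '{"travel":[[-0.05,-0.7,0],[-0.05,-0.7,-2],[-0.05,-0.7,-4.3],[-0.05,-0.7,-4.3],[-0.05,-0.7,-4.3]],"turn":[[0,0,0],[0,0,0],[0,0,0],[0,0,0],[0,0,0]],"gripper":[0,0,0,0.5,1]}' 
python3 -m crank '{"travel":[[0,0,0],[0,0,0],[0,0,0],[0,0,0],[0,0,0]],"turn":[[0,0,0],[0,0,0],[0,0,0],[0,0,0],[0,0,0]],"gripper":[1,1,1,1,1]}'
```

```text
clock: 14.5
position: [0.5588, -0.1904, 0.1233]
tool_rot: [3.141, -0.001, -0.068]
force: [0.4, -0.6, 1.5]
grip_width: 0.059
finger_force: 0.0
clock: 15.0
position: [0.5588, -0.189, 0.1229]
tool_rot: [-3.141, -0.001, -0.067]
force: [-4.6, 6.7, 13.5]
grip_width: 0.0127
finger_force: 59.2
```

```bash
python3 -m crank '{"travel":[[0.2,3.3,0],[0.42,6.6,0],[0.65,9.9,0],[0.87,13.2,0],[1.06,16,0]],"turn":[[0,0,0],[0,0,0],[0,0,0],[0,0,0],[0,0,0]],"gripper":[1,1,1,1,1]}' 
python3 -m crank '{"travel":[[0,0.2,0],[0,0.4,0],[0.05,0.6,0],[0.05,0.8,0],[0.05,0.9,0]],"turn":[[0,0,0],[0,0,0],[0,0,0],[0,0,0],[0,0,0]],"gripper":[1,1,1,1,1]}'
```

```text
clock: 15.5
position: [0.5702, -0.0287, 0.123]
tool_rot: [3.142, -0.003, -0.068]
force: [7.2, -4.4, 2.7]
grip_width: 0.0129
finger_force: 60.9
clock: 16.0
position: [0.5707, -0.0212, 0.123]
tool_rot: [3.141, -0.003, -0.068]
force: [4.3, -2.8, 6.0]
grip_width: 0.0127
finger_force: 61.3
```

```bash
python3 -m crank '{"travel":[[0,0.1,0],[0,0.2,0],[0.0,0.3,0],[0.0,0.4,0],[0,0.4,0]],"turn":[[0,0,0],[0,0,0],[0,0,0],[0,0,0],[0,0,0]],"gripper":[1,1,1,1,1]}'
```

```text
clock: 16.5
position: [0.5709, -0.0192, 0.123]
tool_rot: [3.14, -0.004, -0.07]
force: [6.0, -12.0, 4.6]
grip_width: 0.0132
finger_force: 61.1
```

```bash
python3 -m crank '{"travel":[[0,-0.1,0],[0,-0.1,0],[0,-0.1,0],[0,-0.1,2],[0,-0.1,6]],"turn":[[0,0,0],[0,0,0],[0,0,0],[0,0,0],[0,0,0]],"gripper":[0,0,0,0,0]}'
python3 -m crank '{"travel":[[0,0,4],[0,-5,6],[-1,-10,6],[-3,-15,6],[-5,-20,6]],"turn":[[0,0,0],[0,0,0],[0,0,0],[0,0,0],[0,0,0]],"gripper":[0,0,0,0,0]}'
python3 -m crank '{"travel":[[-2,-4,0],[-4,-8,0],[-6,-12,0],[-6,-12,0],[-6,-12,0]],"turn":[[0,0,0],[0,0,0],[0,0,0],[0,0,0],[0,0,0]],"gripper":[0,0,0,0,0]}'
python3 - <<'E'
from h import *
import cv2
f=bot.grab_frame("top"); im=f["pixels"][:,:,::-1]
cv2.imwrite("pics/top3c.png",cv2.resize(im[150:300,135:395],None,fx=3,fy=3,interpolation=cv2.INTER_CUBIC))
E
```

```text
clock: 17.0
position: [0.5678, -0.0176, 0.1803]
tool_rot: [3.141, 0.005, -0.068]
force: [0.4, -0.2, 0.6]
grip_width: 0.0835
finger_force: 0.0
clock: 17.5
position: [0.5231, -0.2081, 0.242]
tool_rot: [-3.142, -0.0, -0.068]
force: [1.6, -0.6, -0.4]
grip_width: 0.0856
finger_force: 0.0
clock: 18.0
position: [0.4634, -0.3271, 0.2418]
tool_rot: [-3.141, 0.0, -0.07]
force: [-0.3, 0.7, -0.2]
grip_width: 0.0851
finger_force: 0.0
```

View pics/top3c.png

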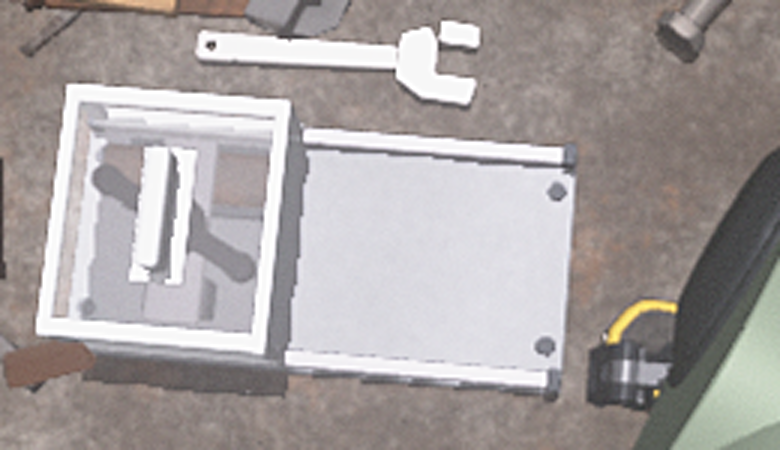

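The guard is back at its original place: its top-left corner is at px (158,179), against (159,178) at the start. The knob bar still lies at the tightened angle, and the wrench and tape are unmoved.

```bash
python3 -c "
from workcell import bot
print(bot.job_done())"
```

```text
the job is handed in; nothing more can be done
None
```

I opened the guard, tightened the knob an estimated 35–52° past the point where it turned hard, slid the guard shut again and handed the job in at about 18 s; no verdict was returned.

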